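# Clamp a plaster jaw model in the bench model clamp

## Robot

A 7-joint arm with a two-finger parallel gripper is mounted at the origin on a cart in front of the work surface, level with it; the furniture and walls round the work are solid. World frame = base frame: x ahead of the robot, y to its left, z up, the work surface at z = 0. Lengths are in m, angles in rad, forces in N, time in s.
With the tool pointing down it reaches from about 0.425 to 0.925 m from the base axis. Payload 6.8 kg.
Tool frame: the origin (TCP) lies on the centre line of the jaws, within the pads' length; the fingertips stand 8 mm ahead of it and the grasp point (between the pads) lies 11 mm behind it (bot.tips_ahead is the distance from the TCP to the fingertips, in m); z points along the fingers, y is the line along which they close (so a half turn about z gives the same grasp; the last joint's range is limited). The gripper opens to 85 mm and grips with 20 to 120 N. Pads are 22 mm wide; open, the fingers measure 114 mm over their backs; the gripper's body (76 mm by 85 mm) begins 54 mm behind the grasp point. The pads swing forward as they close: fully open they stand 13 mm farther back than shut.
Start: joints at [-1.305, 0.477, 0.022, 1.555, -0.011, 1.109, -0.083], TCP at [0.246, 0.628, 0.239] pointing down, gripper open.
Joint ranges: [-2.96, 2.96], [-0.34, 2.1], [-1.41, 1.46], [0.24, 2.44], [-1.37, 4.51], [0.17, 1.92], [-2.96, 2.96]. Speed limits (rad/s): [2.39, 2.39, 3.14, 3.14, 3.14, 3.14, 3.14].

## Interface

Orientations are given as a unit quaternion [w, x, y, z].
In Python, from station import bot gives the robot as it stands.
- The arm moves only by the tool send_rows, never from a script. Its argument "deltas" is text: rows parted by semicolons, each of 4 numbers parted by spaces: the shift along the tool's x, y, z in m, then the turn about the tool's z in degrees. In form: x y z spin; .... A call has 1 to 5 rows; each row is the pose to reach, as a shift and turn from the pose commanded when the call began, along the tool's axes at that moment; what a row does not reach only later rows make up. A row lasts 1/10 s, in which the tool goes at most 50 mm and 8.59 degrees, less where a joint would pass 70% of its speed; a pose out of reach is approached as far as the arm can. A call with a gripper value outside its range is refused whole. "claw" is the opening, from 0 (shut) to 1 (fully open), set as the call begins (left out, the last holds). The fingers move at their own pace and stop on an object; "force" is the grip in N (left out, the last holds). Time passes only in rows, so rows that repeat a pose let the fingers close. It gives the time, the measured TCP pose, the force, the opening and the grip force at its end, in the units of the state.
- bot.get_obs(): the state, without advancing time (a new reading comes with each control period).
- bot.read_camera(name): name is "side" or "top"; returns a dict with "img" (384x512x3 uint8, red, green, blue), "depth" (384x512 float32, m along the optical axis (not along the pixel's ray), 0 where there is no reading), "fx", "fy", "cx", "cy" (pixels), "dist_coeffs" ([k1, k2, p1, p2, k3] as OpenCV has them; the pictures are not rectified), "camera_from_world" (4x4, takes a point from world to camera coordinates). Camera axes: x right, y up, looking along -z (the intrinsics and any distortion apply to the point x, -y, -z); pixel columns grow to the right and rows downward; lengths in m; the calibration is good to about 2 mm. A picture is of the moment at which its call begins.
- bot.hand_in(): hands the job in; it is judged then, once.
Trained networks look in a picture, given as the dict that the camera call returned (one of the last four; its "shot" number tells which), for a name from the list of things; names that differ only in an ending like _2 or _b are one class to them, and where a whole thing is asked for, a point or a joint stands for the part that bears it (a point fixed in the world has none). Each returns a list of dicts, best first, with "confidence" (0 to 1); they miss things now and then, are a little off and sometimes report something else, mostly with a low value. They report only what shows in the picture. A call takes as long as a camera call. They do not tell look-alikes from the thing itself.
- bot.masks_of(picture, query): "mask" (384x512 bool, what is visible of it).
- bot.landmark_of(picture, query): "xyz" ([x, y, z] in m, in world coordinates, good to about 4 mm: a listed point, or the origin of a listed thing).
The state is a dict: "t": time; "q": joint angles; "joint_vel": joint speeds; "joint_torque": joint torques, N m; "eef_pos": TCP position; "tool_rot": TCP orientation; "contact_force": force on the tool from outside, world axes, zero at the start; "torque": the same for the moment, N m; "gripper_width": opening from 0.0 (shut) to 1.0 (fully open); "grasp_force": force on a finger pad.
Only numpy, scipy, OpenCV 4.12 (cv2) and the standard library are available. Lean on these libraries where they do the work, as an engineer would, in place of code of your own. Each camera call takes 0.05 s, during which the arm holds its last target. There are 200 camera calls.

## Task

The loose plaster jaw model has to be held firmly for trimming. Set it down upright, teeth up, on the bed of the grey model clamp, between the V jaw and the sliding jaw (any way round), and let go; then turn the T-handle clockwise, regripping as needed, until its resistance clearly rises and the model is firmly clamped, without wrenching it so hard that the plaster could crack. Keep the model upright, leave the clamp's handle free at the end and leave the other things on the bench where they are.

Things in the scene. Friction and masses are not known exactly. Their poses are not given: they have to be found in the camera images.
- plaster_model: The only loose plaster jaw model, 66x70x47 mm, about 0.19 kg. Origin: centre of underside; z up, teeth on top; front teeth at -x, heel at +x. At the bottom a round disc, 61 mm across, 15 mm high, centred 1 mm to +x of the origin; above it the body (15 to 32 mm up) overhangs it, 66 mm wide along x, 70 along y; teeth from there to 44 mm. Best gripped across the body along x (66 mm).
- clamp: The grey iron model clamp, fixed to the bench; origin on the bench under the seat; x level from the handle end to the V jaw, z up. Foot plate 100 mm wide (y), 10 mm high, from x -137 to +77 mm; bolt heads to 17 mm high at its corners; bed on it 56 mm wide, 22 mm above the bench. Behind the sliding jaw a post with the oblique screw's nut, up to 90 mm high, 48 mm and more to -x of the seat.
- seat (a point): Point on the clamp's bed, 22 mm above the bench, where the centre of the model's disc (radius 30.6 mm) sits once pushed home into the V jaw; axes as clamp. V jaw on the +x side: two lined faces, normals 35 degrees either side of x. Flat sliding jaw on the -x side. Both rise 13 mm above the bed, below the model's overhang. Put down 3 mm to -x of this point, the disc is clear of both jaws.
- jaw: The sliding steel jaw, 44 mm wide, 13 mm high, rubber-lined; origin at the foot of the middle of its face, axes as clamp. Wide open its face is 38.6 mm to -x of the seat, so the disc has 8 mm of play along x (6 mm or more at any start). It is moved only by the T-handle.
- t_bar (a point): Centre of the black T-handle bar atop the oblique screw, 110 mm to -x of the seat and 103 mm above the bed. z: up along the screw, 32 degrees from vertical, leaning to the seat's -x; y: along the bar; turns with the handle. Bar flat-sided: 84 mm long (y), 13 thick (x), 16 high (z). Below it a 13 mm stem, then an 18 mm collar from 31 mm below. Grip its middle, tool in line with the screw.
- t_handle (a joint): Turn of the T-handle, rad: 0 = jaw wide open, bar level along the clamp's y; grows clockwise seen from above the handle (tightening), up to 5; stays where left. Per rad the handle goes 1.6 mm down along the screw and the jaw 3 mm towards the V. The jaw meets a model in the V at about 2.7. Up to there it turns evenly (friction about 0.3 N m); after that clamping force and torque rise together.
- wax: Bystander: red wax block 32 x 68 x 11 mm, origin at the centre of its underside.
- wax_b: Bystander: a second red wax block of the same size.
- key: Bystander: purple crescent-shaped silicone index, 37 x 66 x 15 mm, origin at the centre of its underside.
- tape_roll: Bystander: roll of masking tape, 96 mm across, 25 mm high.
- cup: Bystander: small steel cup, 60 mm across, 46 mm high.
Not all that is in view belongs to the job. Leave any turquoise look-alike of the plaster_model alone.

How it is judged:
On the way:
1. the model stands on the bed between the open jaws, let go (distance between plaster_model and seat below 0.012 m and z of plaster_model in the frame of seat below 0.003 m and angle between plaster_model's own z axis and vertical below 0.1 rad and contact force between the fingers and plaster_model below 0.1 N and contact force between jaw and plaster_model below 8 N), for 0.2 s.
At the end, for the whole second after the job is handed in: The model stands upright on the bed (within 4 degrees), pushed home in the V jaw (within 5 mm of the seat), clamped by the sliding jaw with 15 to 100 N, at rest; the handle is released (contact force between jaw and plaster_model between 15 and 100 N and distance between plaster_model and seat below 0.005 m and angle between plaster_model's own z axis and vertical below 0.07 rad and linear speed of plaster_model below 0.02 m/s); the robot touches nothing.
It fails at once if the jaw crushes the plaster (over 130 N) (contact force between jaw and plaster_model above 130 N).
It fails at once if the model is tipped over (angle between plaster_model's own z axis and vertical above 0.7 rad).
It fails at once if a bystander is shoved away (distance of any of wax, wax_b, key, tape_roll, cup from where it was at the start of the episode above 0.03 m).
It also fails if it takes over 70 s, if anything falls off the work surface, if the arm or the gripper's body presses on something with over 40 N, if the wrist force passes 120 N, or if a joint passes its speed limit or range.

## Working session

There is one attempt and no reset: what is moved stays moved. The work goes in short steps, Python scripts to look and compute and a tool call to move; the robot and the scene stay as the last step left them, time stands still between calls to the robot, and variables do not carry over. Pictures are saved under pics/ and viewed, at most 10 in all, crops included, and the job is handed in when it is done.

Besides the shell and the picture viewer there is one more tool, called after "Call:" as name(argument=value, ...), one argument or row to a line, values as JSON. send_rows: Moves the arm, as the interface text tells. Its arguments: {"type":"object","properties":{"deltas":{"type":"string"},"claw":{"type":"number"},"force":{"type":"number"}},"required":["deltas"]}

```bash
mkdir -p pics
python3 - <<'E'
from station import bot
import cv2,numpy as np
for c in ["top","side"]:
    p=bot.read_camera(c); cv2.imwrite(f"pics/{c}0.png",p["img"][:,:,::-1])
    M=np.linalg.inv(p["camera_from_world"]);print(c,M[:3,3].round(3),(-M[:3,2]).round(2),p["fx"])
    for q in ["plaster_model","clamp","seat","jaw","t_bar","wax","key","tape_roll","cup"]:
        print(q,[(np.round(d["xyz"],3).tolist(),round(d["confidence"],2)) for d in bot.landmark_of(p,q)[:3]])
print(bot.get_obs())
E
```

```text
top [-0.66   0.063  1.687] [ 0.6  -0.11 -0.79] 499.67490832600964
plaster_model [([0.375, 0.014, -0.002], 0.57), ([0.389, -0.678, 0.001], 0.55), ([0.585, -0.543, 0.004], 0.46)]
clamp [([0.558, 0.071, -0.003], 0.98), ([0.462, 0.375, 0.0], 0.51)]
seat [([0.562, 0.071, 0.021], 0.61)]
jaw [([0.542, 0.106, 0.026], 0.39)]
t_bar [([0.492, -0.228, 0.001], 0.47), ([0.512, 0.168, 0.126], 0.46)]
wax [([0.715, 0.119, 0.003], 0.64), ([0.65, -0.132, -0.0], 0.53), ([0.557, 0.07, -0.001], 0.18)]
key [([0.638, -0.231, 0.004], 0.43)]
tape_roll [([0.463, 0.376, 0.0], 0.64)]
cup [([0.723, -0.165, -0.003], 0.6)]
side [0.588 1.07  1.099] [-0.02 -0.77 -0.64] 438.9566997264147
plaster_model [([0.372, 0.01, 0.002], 0.74), ([0.537, -0.116, -0.002], 0.72), ([0.577, -0.547, 0.001], 0.61)]
clamp [([0.559, 0.074, 0.002], 0.77), ([0.519, 0.175, 0.122], 0.73)]
seat [([0.562, 0.07, 0.021], 0.96), ([0.559, 0.075, 0.001], 0.32)]
jaw [([0.544, 0.104, 0.024], 0.6), ([0.562, 0.075, 0.024], 0.36)]
t_bar [([0.517, 0.175, 0.121], 0.5), ([0.491, -0.231, -0.001], 0.27)]
wax [([0.72, 0.122, -0.001], 0.69), ([0.655, -0.13, 0.0]
[... 174 characters left out ...]
ray([-1.30508789,  0.47700226,  0.02237047,  1.55539899, -0.01148858,
        1.10927689, -0.08312073]), 'joint_vel': array([-0.00016325, -0.00121122, -0.0012778 , -0.00147388, -0.00039678,
        0.00026581, -0.00021072]), 'joint_torque': array([ 7.68098344e-04, -5.96312428e+01,  1.60682458e+00, -2.81555539e+01,
        1.24722545e-02,  1.60015923e-03, -4.41074675e-06]), 'eef_pos': array([0.24647321, 0.62841679, 0.23930625]), 'tool_rot': array([-6.12175511e-06,  1.85823086e-01,  9.82583218e-01,  2.21541584e-05]), 'contact_force': array([-0.62572833, -0.14815555, -0.45334066]), 'torque': array([-0.02770562, -0.00338431,  0.0641019 ]), 'grasp_force': 0.0, 'gripper_width': 0.9975323054025905}
```

View pics/top0.png

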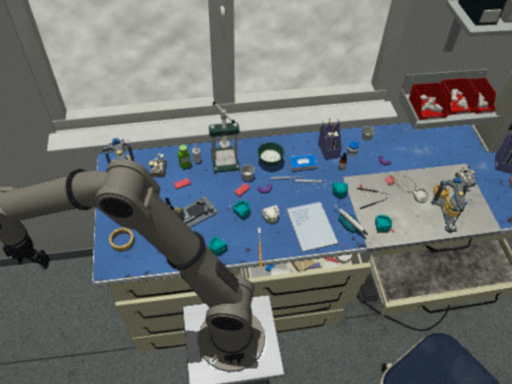

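View pics/side0.png

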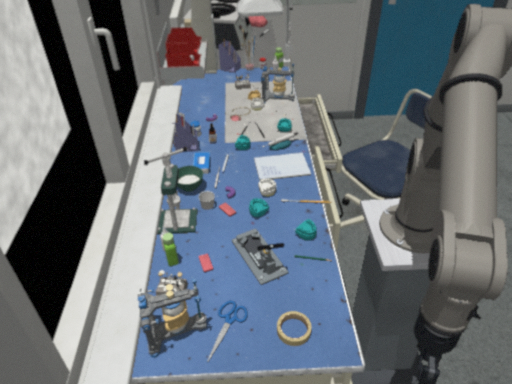

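The top picture shows the clamp near (195,210) with its handle on the left side, and the white plaster model near (272,213). The turquoise look-alikes sit around it, with the wax, key and cup above. Next I'll measure the model, clamp and handle closely.

```bash
cat > h.py <<'E'
from station import bot
import cv2,numpy as np
def cloud(p,mask):
    v,u=np.nonzero(mask&(p["depth"]>0)); d=p["depth"][v,u]
    K=np.array([[p["fx"],0,p["cx"]],[0,p["fy"],p["cy"]],[0,0,1.]])
    n=cv2.undistortPoints(np.c_[u,v].astype(np.float64)[:,None],K,np.array(p["dist_coeffs"]))[:,0]
    c=np.c_[n[:,0]*d,-n[:,1]*d,-d,np.ones(len(d))]
    return (np.linalg.inv(p["camera_from_world"])@c.T).T[:,:3], p["img"][v,u]
def project(p,X):
    K=np.array([[p["fx"],0,p["cx"]],[0,p["fy"],p["cy"]],[0,0,1.]])
    c=(np.asarray(p["camera_from_world"])@np.r_[X,1])[:3]*[1,-1,-1]
    return cv2.projectPoints(c[None],np.zeros(3),np.zeros(3),K,np.array(p["dist_coeffs"]))[0].ravel()
def crop(p,X,r,s):
    u,v=project(p,X).astype(int); x0,y0=max(u-r,0),max(v-r,0)
    return cv2.resize(p["img"][y0:y0+2*r,x0:x0+2*r,::-1],(s,s),interpolation=cv2.INTER_CUBIC)
E
python3 - <<'E'
from h import *
ims=[]
for c in ["top","side"]:
    p=bot.read_camera(c)
    for X in ([.49,-.23,.02],[.54,.12,.05]): ims.append(crop(p,X,22 if X[1]<0 else 34,300))
    X0=np.array([.49,-.23,.02])
    C,col=cloud(p,np.ones(p["depth"].shape,bool))
    s=(np.hypot(C[:,0]-.49,C[:,1]+.23)<.06)&(C[:,2]>.012)&(col.min(1)>90)
    P=C[s]; print(c,len(P),P.min(0).round(3),P.max(0).round(3),P.mean(0).round(3))
    b=P[:,2]<.034
    R=cv2.minAreaRect(P[:,:2].astype(np.float32)*1000);print(R)
    for q in ["plaster_model","t_bar","seat","jaw"]:
        print(q,[(np.round(d["xyz"],3).tolist(),round(d["confidence"],2)) for d in bot.landmark_of(p,q)])
    s=(np.hypot(C[:,0]-.515,C[:,1]-.17)<.055)&(C[:,2]>.1)&(C[:,2]<.17)&(col.max(1)<70); P=C[s]
    if len(P)>5:
        m=P.mean(0);U,S,V=np.linalg.svd(P-m);print("bar",len(P),m.round(3),V[0].round(2),(P-m)@V[0]@np.zeros(0) if 0 else np.ptp((P-m)@V[0]))
cv2.imwrite("pics/c1.png",np.vstack([np.hstack(ims[:2]),np.hstack(ims[2:])]))
E
```

```text
top 183 [ 0.457 -0.258  0.013] [ 0.543 -0.19   0.055] [ 0.494 -0.225  0.038]
((496.5857238769531, -232.14910888671875), (71.95468139648438, 77.97351837158203), 17.965316772460938)
plaster_model [([0.374, 0.01, 0.003], 0.81), ([0.543, -0.122, 0.0], 0.75), ([0.387, -0.679, 0.003], 0.74), ([0.584, -0.544, 0.003], 0.72), ([0.493, -0.23, -0.003], 0.53)]
t_bar [([0.511, 0.168, 0.128], 0.44)]
seat [([0.56, 0.072, 0.022], 0.7)]
jaw [([0.542, 0.11, 0.025], 0.43)]
bar 25 [0.529 0.175 0.135] [-0.93 -0.36 -0.02] 0.06333078559448004
side 235 [ 0.46  -0.257  0.013] [ 0.528 -0.186  0.046] [ 0.495 -0.22   0.032]
((494.4678649902344, -223.90280151367188), (63.031890869140625, 66.76934814453125), 20.33248519897461)
plaster_model [([0.375, 0.008, 0.002], 0.68), ([0.383, -0.678, 0.001], 0.68), ([0.494, -0.232, 0.0], 0.63), ([0.58, -0.542, 0.002], 0.61), ([0.541, -0.119, 0.001], 0.51)]
t_bar [([0.518, 0.173, 0.122], 0.46)]
seat [([0.56, 0.072, 0.025], 0.67)]
jaw [([0.544, 0.106, 0.025], 0.42)]
bar 76 [0.518 0.179 0.13 ] [0.97 0.22 0.13] 0.0776932965731432
```

View pics/c1.png

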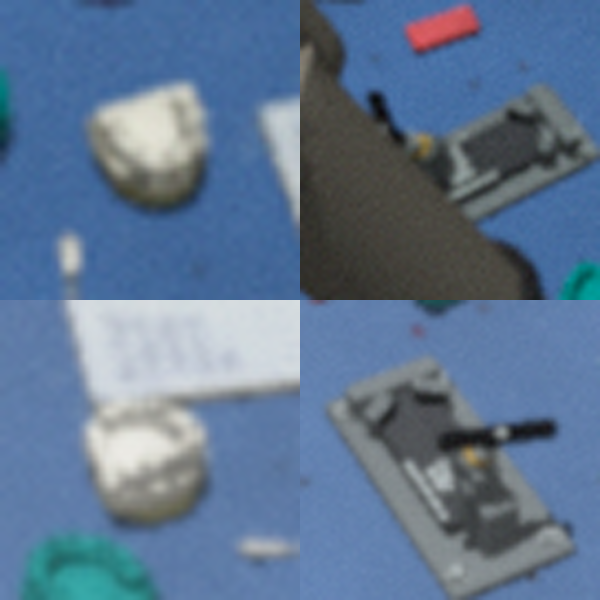

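The heel faces world +x and the model's yaw is about 18°. It is at (0.494,-0.231). The clamp's x axis has a yaw of about -65°. The bar points at about 13° with a slight tilt, so θ≈0.25. The rows can't tilt the tool, so I'll drive the bar with a vertical grip. First move is towards the model.

Call:
send_rows(
  deltas="-0.29 -0.185 0 40; -0.29 -0.185 0 40; -0.29 -0.185 0 40; -0.29 -0.185 0 40; -0.29 -0.185 0 40",
  claw=1,
)

```text
t: 2.0
eef_pos: [0.3945, 0.4246, 0.2396]
tool_rot: [-0.0, 0.513, 0.858, 0.0]
contact_force: [0.9, 0.2, 0.7]
gripper_width: 1.001
grasp_force: 0.0
```

```bash
cat >> h.py <<'E'
from scipy.spatial.transform import Rotation as Ro
def go(X,yaw):
    "tool shift and spin to bring TCP to X, tool y at yaw (deg, mod 180)"
    o=bot.get_obs(); w,x,y,z=o["tool_rot"]; R=Ro.from_quat([x,y,z,w]).as_matrix()
    ty=np.degrees(np.arctan2(R[1,1],R[0,1])); s=(ty-yaw+90)%180-90
    print("t",o["t"],"pos",o["eef_pos"].round(4),"yaw",ty.round(1),"zax",R[:,2].round(3),"q7",o["q"][6].round(2)); print("shift",(R.T@(np.array(X)-o["eef_pos"])).round(4),"spin",s.round(1))
E
python3 - <<'E'
from h import *
go([.494,-.231,.16],18)
p=bot.read_camera("side")
C,col=cloud(p,np.ones(p["depth"].shape,bool))
s=(C[:,2]>.005)&(C[:,2]<.02)&(np.hypot(C[:,0]-.545,C[:,1]-.1)<.14)&(np.ptp(col.astype(int),axis=1)<40)
print(cv2.minAreaRect(C[s][:,:2].astype(np.float32)*1000),s.sum(),bot.tips_ahead)
E
```

```text
t 2.0 pos [0.3945 0.4246 0.2396] yaw 28.3 zax [ 0.     0.001 -1.   ] q7 -0.36
shift [-0.6245 -0.223   0.0792] spin 10.3
((515.4464721679688, 92.00753784179688), (166.19529724121094, 212.04849243164062), 24.641498565673828) 759 0.008
```

Call:
send_rows(
  deltas="-0.62 -0.22 0 10; -0.62 -0.22 0 10; -0.62 -0.22 0 10; -0.62 -0.22 0 10; -0.62 -0.22 0 10",
)

```text
t: 2.55
eef_pos: [0.433, 0.1777, 0.2396]
tool_rot: [0.0, 0.583, 0.812, 0.0]
contact_force: [0.8, 0.3, 0.2]
gripper_width: 0.999
grasp_force: 0.0
```

```bash
python3 -c "
from h import *
go([.494,-.231,.16],18)"
```

```text
t 2.55 pos [0.433  0.1777 0.2396] yaw 18.6 zax [ 0.001  0.001 -1.   ] q7 -0.13
shift [-0.4068 -0.0728  0.0794] spin 0.6
```

Call:
send_rows(
  deltas="-0.407 -0.073 0.01 0; -0.407 -0.073 0.02 0; -0.407 -0.073 0.03 0; -0.407 -0.073 0.05 0; -0.407 -0.073 0.08 0",
)

```text
t: 3.05
eef_pos: [0.47, -0.0668, 0.21]
tool_rot: [0.001, 0.583, 0.812, 0.001]
contact_force: [1.2, 0.3, 0.1]
gripper_width: 1.001
grasp_force: 0.0
```

Call:
send_rows(
  deltas="-0.16 -0.03 0 0; -0.16 -0.03 0 0; -0.16 -0.03 0 0; -0.16 -0.03 0 0; -0.16 -0.03 0 0",
)

```text
t: 3.55
eef_pos: [0.4914, -0.2287, 0.2093]
tool_rot: [0.0, 0.585, 0.811, -0.0]
contact_force: [-0.6, 0.7, -0.5]
gripper_width: 0.996
grasp_force: 0.0
```

Run:
```python
from h import *
ims=[]
for c in ["top","side"]:
    p=bot.read_camera(c)
    ims.append(crop(p,[.494,-.231,.03],34,400))
    C,col=cloud(p,np.ones(p["depth"].shape,bool))
    s=(np.hypot(C[:,0]-.494,C[:,1]+.23)<.05)&(C[:,2]>.02)&(C[:,2]<.05)&(col.min(1)>90)
    P=C[s];print(c,len(P),cv2.minAreaRect(P[:,:2].astype(np.float32)*1000) if len(P)>3 else 0)
    if c=="side":
        s=(np.hypot(C[:,0]-.515,C[:,1]-.17)<.055)&(C[:,2]>.1)&(C[:,2]<.17)&(col.max(1)<70);P=C[s];m=P.mean(0);V=np.linalg.svd(P-m)[2];print("bar",m,V[0])
    print([(np.round(d["xyz"],3).tolist(),round(d["confidence"],2)) for q in ["plaster_model","t_bar","seat"] for d in bot.landmark_of(p,q)])
cv2.imwrite("pics/c2.png",np.hstack(ims))
go([.494,-.231,.16],18)
```

```text
top 106 ((497.095458984375, -225.59048461914062), (62.55461883544922, 67.75745391845703), 13.404133796691895)
[([0.492, -0.23, -0.0], 0.79), ([0.588, -0.54, 0.004], 0.67), ([0.388, -0.679, 0.002], 0.6), ([0.542, -0.118, -0.002], 0.58), ([0.37, 0.013, 0.001], 0.53), ([0.653, -0.133, 0.003], 0.26), ([0.513, 0.168, 0.126], 0.45), ([0.559, 0.072, 0.025], 0.59)]
side 222 ((494.2816467285156, -223.84854125976562), (60.117149353027344, 70.49578857421875), 10.237236022949219)
bar [0.51796251 0.17957542 0.1296919 ] [0.96676245 0.22524451 0.12097637]
[([0.541, -0.116, 0.002], 0.86), ([0.492, -0.233, 0.001], 0.82), ([0.382, -0.678, -0.0], 0.52), ([0.519, 0.174, 0.121], 0.44), ([0.56, 0.072, 0.025], 0.94), ([0.725, -0.167, 0.002], 0.51)]
t 3.95 pos [ 0.4918 -0.2249  0.2092] yaw 18.7 zax [ 0.     0.001 -1.   ] q7 0.88
shift [-0.0065  0.0001  0.0492] spin 0.7
```

View pics/c2.png

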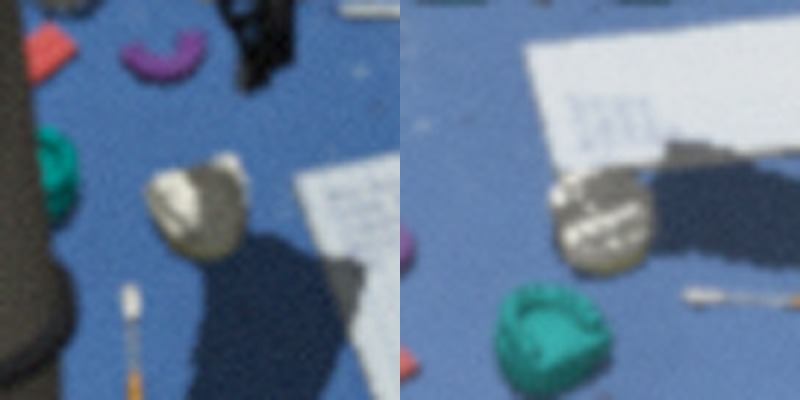

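The model is still at about (0.494,-0.230), centred under the open gripper, and the turquoise one lies well clear. Going down.

Call:
send_rows(
  deltas="-0.0055 0.0005 0.05 1; -0.0055 0.0005 0.1 1; -0.0055 0.0005 0.14 1; -0.0055 0.0005 0.17 1; -0.0055 0.0005 0.192 1",
)

```text
t: 4.45
eef_pos: [0.493, -0.2302, 0.0149]
tool_rot: [-0.001, 0.59, 0.807, -0.0]
contact_force: [0.8, 0.3, 0.1]
gripper_width: 1.001
grasp_force: 0.0
```

Call:
send_rows(
  deltas="0 0 0 0; 0 0 0 0; 0 0 0 0; 0 0 0 0; 0 0 0 0",
  claw=0.5,
  force=40,
)

```text
t: 4.95
eef_pos: [0.4945, -0.2313, 0.018]
tool_rot: [0.001, 0.591, 0.807, 0.0]
contact_force: [-0.2, 0.2, -1.5]
gripper_width: 0.745
grasp_force: 43.8
```

Call:
send_rows(
  deltas="0 0 -0.03 0; 0 0 -0.07 0; 0 0 -0.12 0; 0 0 -0.12 0; 0 0 -0.12 0",
)

```text
t: 5.45
eef_pos: [0.4946, -0.2311, 0.1383]
tool_rot: [0.001, 0.591, 0.807, 0.001]
contact_force: [-0.9, 0.5, -3.3]
gripper_width: 0.745
grasp_force: 45.3
```

```bash
python3 -c "
from h import *
o=bot.get_obs();print(o['gripper_width'],o['grasp_force'],o['contact_force'])
go([.558,.074,.137],24.6)"
```

```text
0.7446015025705925 45.298062383413935 [-0.89554747  0.46499165 -3.31790605]
t 5.45 pos [ 0.4946 -0.2311  0.1383] yaw 17.6 zax [ 0.003 -0.    -1.   ] q7 0.96
shift [0.2717 0.1527 0.0015] spin -7.0
```

Call:
send_rows(
  deltas="0.272 0.153 0 -3; 0.272 0.153 0 -7; 0.272 0.153 0 -7; 0.272 0.153 0 -7; 0.272 0.153 0 -7",
)

```text
t: 5.95
eef_pos: [0.5435, 0.0155, 0.1354]
tool_rot: [-0.001, 0.54, 0.841, -0.001]
contact_force: [0.8, 0.3, -2.8]
gripper_width: 0.748
grasp_force: 45.3
```

Call:
send_rows(
  deltas="0.06 0.03 0 0; 0.06 0.03 0 0; 0.06 0.03 0 0; 0.06 0.03 0 0; 0.06 0.03 0 0",
)

```text
t: 6.45
eef_pos: [0.5465, 0.0785, 0.1364]
tool_rot: [-0.0, 0.541, 0.841, -0.001]
contact_force: [-0.7, -0.3, -2.4]
gripper_width: 0.745
grasp_force: 45.3
```

Run:
```python
from h import *
ims=[]
go([.558,.074,.137],24.6)
for c in ["top","side"]:
    p=bot.read_camera(c)
    ims.append(crop(p,[.55,.09,.06],40,400))
    print([(q,np.round(d["xyz"],3).tolist(),round(d["confidence"],2)) for q in ["plaster_model","t_bar","seat"] for d in bot.landmark_of(p,q)])
cv2.imwrite("pics/c3.png",np.hstack(ims))
go([.558,.074,.137],24.6)
```

```text
t 6.45 pos [0.5465 0.0785 0.1364] yaw 24.4 zax [-0.002 -0.001 -1.   ] q7 0.46
shift [-0.0089  0.0086 -0.0007] spin -0.2
[('plaster_model', [0.388, -0.678, 0.0], 0.73), ('plaster_model', [0.54, -0.12, -0.002], 0.52), ('t_bar', [0.513, 0.168, 0.124], 0.54), ('seat', [0.723, -0.166, -0.004], 0.69)]
[('plaster_model', [0.556, 0.075, -0.0], 0.75), ('plaster_model', [0.375, 0.009, -0.001], 0.64), ('plaster_model', [0.548, 0.076, 0.122], 0.59), ('plaster_model', [0.581, -0.548, 0.001], 0.52), ('plaster_model', [0.54, -0.116, -0.001], 0.39), ('t_bar', [0.518, 0.176, 0.122], 0.63), ('seat', [0.562, 0.072, 0.022], 0.61)]
t 6.85 pos [0.5472 0.0802 0.1372] yaw 24.5 zax [ 0.  0. -1.] q7 0.46
shift [-0.0101  0.0072  0.0002] spin -0.1
```

View pics/c3.png

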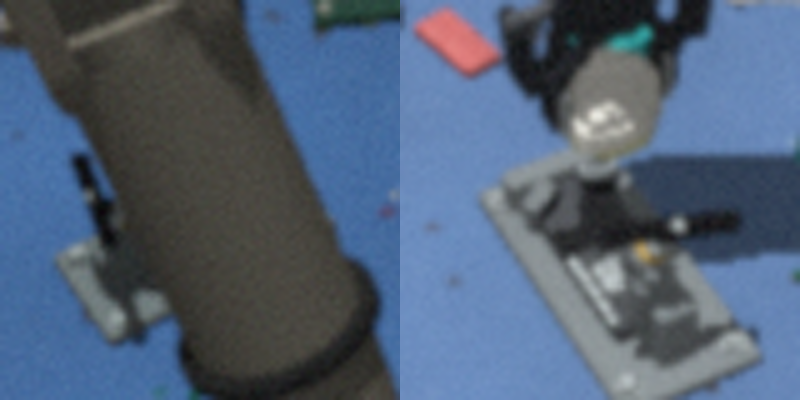

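The model is held upright above the clamp, with the seat free below. I'm shifting to the seat and lowering.

Call:
send_rows(
  deltas="-0.01 0.007 0 0; -0.01 0.007 0.03 0; -0.01 0.007 0.06 0; -0.01 0.007 0.08 0; -0.01 0.007 0.09 0",
)

```text
t: 7.35
eef_pos: [0.5574, 0.0737, 0.0454]
tool_rot: [-0.001, 0.54, 0.841, -0.001]
contact_force: [-0.7, 0.3, -1.5]
gripper_width: 0.744
grasp_force: 45.3
```

```bash
python3 -c "
from h import *
go([.558,.0745,.039],24.6)"
```

```text
t 7.35 pos [0.5574 0.0737 0.0454] yaw 24.6 zax [-0.002 -0.001 -1.   ] q7 0.56
shift [0.0005 0.0009 0.0064] spin -0.0
```

Call:
send_rows(
  deltas="0 0.001 0.002 0; 0 0.001 0.004 0; 0 0.001 0.006 0; 0 0.001 0.007 0; 0 0.001 0.007 0",
)

```text
t: 7.85
eef_pos: [0.5589, 0.0749, 0.0406]
tool_rot: [0.0, 0.54, 0.841, 0.0]
contact_force: [0.8, 0.3, -1.9]
gripper_width: 0.744
grasp_force: 45.3
```

Call:
send_rows(
  deltas="0 0 0.001 0; 0 0 0.001 0; 0 0 0.001 0; 0 0 0.001 0; 0 0 0.001 0",
)

```text
t: 8.35
eef_pos: [0.5587, 0.0749, 0.0393]
tool_rot: [0.0, 0.54, 0.841, 0.0]
contact_force: [-0.5, -0.1, 0.2]
gripper_width: 0.746
grasp_force: 45.5
```

Call:
send_rows(
  deltas="0 0 0.001 0; 0 0 0.001 0; 0 0 0.001 0; 0 0 0.001 0; 0 0 0.001 0",
)

```text
t: 8.85
eef_pos: [0.5587, 0.0749, 0.0392]
tool_rot: [-0.0, 0.54, 0.841, 0.0]
contact_force: [-3.2, 0.6, 10.6]
gripper_width: 0.743
grasp_force: 46.5
```

It's in contact with the bed. Releasing and going up.

Call:
send_rows(
  deltas="0 0 0 0; 0 0 0 0; 0 0 0 0; 0 0 0 0",
  claw=1,
)

```text
t: 9.25
eef_pos: [0.5586, 0.0747, 0.038]
tool_rot: [-0.0, 0.54, 0.841, -0.0]
contact_force: [0.2, -0.2, -0.3]
gripper_width: 1.002
grasp_force: 0.0
```

Call:
send_rows(
  deltas="0 0 -0.02 0; 0 0 -0.06 0; 0 0 -0.11 0; 0 0 -0.16 0; 0 0 -0.18 0",
)

```text
t: 9.75
eef_pos: [0.5607, 0.0745, 0.2228]
tool_rot: [0.002, 0.541, 0.841, 0.003]
contact_force: [0.4, -0.1, -0.2]
gripper_width: 1.002
grasp_force: 0.0
```

Run:
```python
from h import *
go([.515,.1715,.2],102.8)
p=bot.read_camera("side")
im=crop(p,[.55,.09,.06],40,500);cv2.imwrite("pics/c4.png",im)
print([(q,np.round(d["xyz"],3).tolist(),round(d["confidence"],2)) for q in ["plaster_model","t_bar","seat"] for d in bot.landmark_of(p,q)])
C,col=cloud(p,np.ones(p["depth"].shape,bool))
s=(np.hypot(C[:,0]-.515,C[:,1]-.17)<.055)&(C[:,2]>.1)&(C[:,2]<.17)&(col.max(1)<70);P=C[s];m=P.mean(0);V=np.linalg.svd(P-m)[2];t=(P-m)@V[0];print("bar",m,V[0],t.min(),t.max(),m+V[0]*(t.max()+t.min())/2)
```

```text
t 9.75 pos [0.5607 0.0745 0.2228] yaw 24.5 zax [ 0.006  0.002 -1.   ] q7 0.41
shift [ 0.1072 -0.0015  0.0227] spin -78.3
[('plaster_model', [0.559, 0.07, 0.025], 0.91), ('plaster_model', [0.374, 0.01, 0.002], 0.87), ('plaster_model', [0.385, -0.677, 0.003], 0.71), ('plaster_model', [0.58, -0.547, 0.002], 0.43), ('t_bar', [0.518, 0.172, 0.121], 0.67), ('seat', [0.563, 0.072, 0.025], 0.57)]
bar [0.51084861 0.1775934  0.12840564] [0.96840669 0.21774771 0.12155005] -0.040827634247907696 0.04108000660375695 [0.51097081 0.17762087 0.12842098]
```

View pics/c4.png

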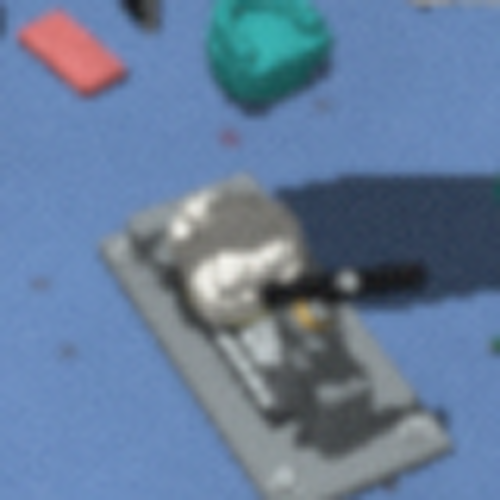

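The model stands upright on the bed between the jaws. Next I'll move over the T-bar and spin so the fingers straddle it.

Call:
send_rows(
  deltas="0.05 0 0 -8.5; 0.105 -0.003 0 -17; 0.105 -0.003 0 -25.5; 0.105 -0.003 0 -34; 0.105 -0.003 0 -42",
  claw=0.55,
)

```text
t: 10.45
eef_pos: [0.5107, 0.1693, 0.2161]
tool_rot: [-0.001, 0.199, 0.98, -0.001]
contact_force: [-0.1, -0.1, -0.8]
gripper_width: 0.551
grasp_force: 0.0
```

Call:
send_rows(
  deltas="0 0 0 -8.5; 0 0 0 -17; 0 0 0 -25.5; 0 0 0 -34; 0 0 0 -36.3",
)

```text
t: 10.95
eef_pos: [0.511, 0.1686, 0.216]
tool_rot: [-0.002, -0.115, 0.993, -0.001]
contact_force: [-0.4, 1.5, 0.3]
gripper_width: 0.554
grasp_force: 0.0
```

Run:
```python
from h import *
go([.513,.172,.122],102.4)
```

```text
t 10.95 pos [0.511  0.1686 0.216 ] yaw 103.2 zax [-0.004 -0.002 -1.   ] q7 1.46
shift [-0.0031  0.003   0.094 ] spin 0.8
```

Call:
send_rows(
  deltas="-0.003 0.003 0.03 0.8; -0.003 0.003 0.06 0.8; -0.003 0.003 0.08 0.8; -0.003 0.003 0.09 0.8; -0.003 0.003 0.094 0.8",
)

```text
t: 11.45
eef_pos: [0.5131, 0.172, 0.122]
tool_rot: [-0.002, -0.105, 0.994, -0.001]
contact_force: [0.0, -0.7, 0.7]
gripper_width: 0.545
grasp_force: 0.0
```

Run:
```python
from h import *
o=bot.get_obs();print(o["contact_force"],o["torque"])
go([.513,.172,.122],102.4)
p=bot.read_camera("side")
cv2.imwrite("pics/c5.png",crop(p,[.52,.15,.11],30,500))
```

```text
[ 0.01597587 -0.71026631  0.70533351] [0.04586935 0.00682074 0.02163309]
t 11.45 pos [0.5131 0.172  0.122 ] yaw 102.1 zax [-0.004 -0.002 -1.   ] q7 1.49
shift [0.0001 0.     0.    ] spin -0.3
```

View pics/c5.png

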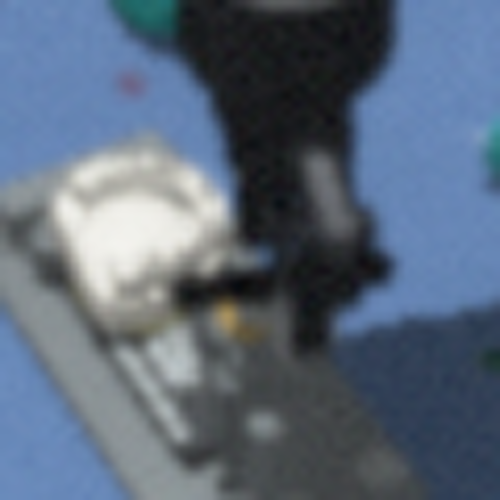

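One finger is at about (310,300), in front of the bar; the other is behind it. They straddle the bar near its middle, so I'm closing gently.

Call:
send_rows(
  deltas="0 0 0 0; 0 0 0 0; 0 0 0 0; 0 0 0 0; 0 0 0 0",
  claw=0,
  force=30,
)

```text
t: 12.0
eef_pos: [0.5152, 0.1727, 0.1251]
tool_rot: [0.001, -0.105, 0.994, 0.0]
contact_force: [-0.7, -2.4, 6.9]
gripper_width: 0.209
grasp_force: 27.7
```

```bash
cat > s.py <<'E'
from h import *
o=bot.get_obs();print("F",o["contact_force"].round(1),"T",o["torque"].round(2),"w",o["gripper_width"].round(3),o["grasp_force"])
go([.513,.172,.122],102.4)
E
python3 s.py
```

```text
Traceback (most recent call last):
  File "s.py", line 2, in <module>
    o=bot.get_obs();print("F",o["contact_force"].round(1),"T",o["torque"].round(2),"w",o["gripper_width"].round(3),o["grasp_force"])
                                                                                       ^^^^^^^^^^^^^^^^^^^^^^^^
AttributeError: 'float' object has no attribute 'round'
```

Call:
send_rows(
  deltas="0 0 0 5; 0 0 0 10; 0 0 0.0005 15; 0 0 0.0005 20; 0 0 0.0005 20",
)

```text
t: 12.5
eef_pos: [0.5154, 0.173, 0.1251]
tool_rot: [0.001, 0.07, 0.998, 0.001]
contact_force: [-1.1, -0.4, 11.2]
gripper_width: 0.204
grasp_force: 29.5
```

```bash
sed -i 's/\["gripper_width"\].round(3)/["gripper_width"]/' s.py; python3 s.py
```

```text
F [-1.1 -0.4 11.2] T [-0.47  0.21  0.36] w 0.20420170324964673 29.515658944146708
t 12.5 pos [0.5154 0.173  0.1251] yaw 82.0 zax [ 0.002  0.001 -1.   ] q7 1.19
shift [ 0.0023 -0.0014  0.0031] spin -20.4
```

The handle turns with about 0.36 N m of resistance. Continuing.

Call:
send_rows(
  deltas="0 0 0 8; 0 0 0 16; 0 0 0 24; 0 0 0 32; 0 0 0 40",
)

```text
t: 13.0
eef_pos: [0.5144, 0.1729, 0.1248]
tool_rot: [-0.0, 0.408, 0.913, 0.001]
contact_force: [-2.3, -1.6, 8.3]
gripper_width: 0.165
grasp_force: 29.0
```

```bash
python3 s.py
```

```text
F [-2.3 -1.6  8.3] T [-0.9   0.73  0.26] w 0.16470207056970074 28.994473612401634
t 13.0 pos [0.5144 0.1729 0.1248] yaw 41.8 zax [ 0.     0.001 -1.   ] q7 0.6
shift [ 0.0003 -0.0017  0.0028] spin -60.6
```

Call:
send_rows(
  deltas="0 0 0.001 8; 0 0 0.001 16; 0 0 0.001 24; 0 0 0.001 32; 0 0 0.001 40",
)

```text
t: 13.5
eef_pos: [0.5159, 0.1732, 0.1235]
tool_rot: [0.001, 0.695, 0.719, 0.002]
contact_force: [-0.4, 0.5, 3.3]
gripper_width: 0.148
grasp_force: 66.9
```

```bash
python3 s.py
```

```text
F [-0.4  0.5  3.3] T [-0.03 -0.79  0.75] w 0.1479894652156888 66.87235308811069
t 13.5 pos [0.5159 0.1732 0.1235] yaw 1.9 zax [ 0.004  0.001 -1.   ] q7 0.03
shift [-0.0011 -0.003   0.0015] spin 79.5
```

Call:
send_rows(
  deltas="0 0 0 7; 0 0 0 14; 0 0 0.0005 21; 0 0 0.0005 28; 0 0 0.0005 30",
)

```text
t: 14.0
eef_pos: [0.5173, 0.1743, 0.1238]
tool_rot: [0.001, 0.857, 0.516, 0.003]
contact_force: [1.9, 1.2, 6.8]
gripper_width: 0.146
grasp_force: 112.2
```

```bash
cat >> s.py <<'E'
n=np.array([-.22,.482,.848])
w,x,y,z=o["tool_rot"];R=Ro.from_quat([x,y,z,w]).as_matrix();ph=np.radians(24.6+90)-np.arctan2(R[1,1],R[0,1])
print("theta",np.arctan2(np.sin(ph)/.848,np.cos(ph))%6.283,"Tn",o["torque"]@n, "j7",o["joint_torque"][6])
E
python3 s.py
```

```text
F [1.9 1.2 6.8] T [ 0.4  -1.25  0.99] w 0.14566347121184703 112.17271456494927
t 14.0 pos [0.5173 0.1743 0.1238] yaw -27.9 zax [ 0.006  0.002 -1.   ] q7 -0.39
shift [-0.004  -0.0027  0.0018] spin 49.7
theta 2.4067576494546175 Tn 0.15101192281611733 j7 -1.2125222012400627
```

Call:
send_rows(
  deltas="0 0 0 4; 0 0 0 8; 0 0 0 8; 0 0 0 8",
)

```text
t: 14.4
eef_pos: [0.5178, 0.1737, 0.124]
tool_rot: [0.001, 0.89, 0.456, 0.004]
contact_force: [1.1, 0.1, 8.4]
gripper_width: 0.148
grasp_force: 119.7
```

```bash
python3 s.py
```

```text
F [1.1 0.1 8.4] T [ 0.06 -1.43  0.83] w 0.1484603391745262 119.67352547566406
t 14.4 pos [0.5178 0.1737 0.124 ] yaw -35.8 zax [ 0.007  0.001 -1.   ] q7 -0.49
shift [-0.0042 -0.0029  0.002 ] spin 41.8
theta 2.5505365751931723 Tn -0.001910495524058603 j7 -0.8874303102493286
```

The pinch force has built up: the pads are wedging on the tilted bar and hiding the torque. I'll loosen to a slight fork opening and drive the bar that way for clean readings.

Call:
send_rows(
  deltas="0 0 0 0; 0 0 0 0; 0 0 0 0; 0 0 0 0",
  claw=0.25,
  force=60,
)

```text
t: 14.8
eef_pos: [0.5149, 0.1728, 0.1223]
tool_rot: [0.0, 0.891, 0.455, 0.001]
contact_force: [2.4, 0.4, 2.0]
gripper_width: 0.25
grasp_force: 1.3
```

```bash
python3 s.py
```

```text
F [2.4 0.4 2. ] T [-0.03 -0.53  0.06] w 0.24996082892218066 1.2800385430455208
t 14.8 pos [0.5149 0.1728 0.1223] yaw -35.9 zax [ 0.001  0.    -1.   ] q7 -0.5
shift [-0.0018 -0.0011  0.0003] spin 41.7
theta 2.5535623738077287 Tn -0.19489252271550567 j7 -0.025921412743628025
```

Call:
send_rows(
  deltas="0 0 0 4; 0 0 0 8; 0 0 0 12; 0 0 0 14; 0 0 0 14",
)

```text
t: 15.3
eef_pos: [0.5152, 0.1725, 0.1223]
tool_rot: [0.001, 0.939, 0.343, 0.001]
contact_force: [3.9, -0.0, 1.6]
gripper_width: 0.249
grasp_force: 12.0
```

```bash
python3 s.py
```

```text
F [ 3.9 -0.   1.6] T [-0.13 -1.04  0.36] w 0.24925481095720445 12.009675779845566
t 15.3 pos [0.5152 0.1725 0.1223] yaw -49.9 zax [ 0.002 -0.001 -1.   ] q7 -0.69
shift [-0.002  -0.001   0.0003] spin 27.7
theta 2.8252909966670945 Tn -0.16573549348744376 j7 -0.6699353456497192
```

Call:
send_rows(
  deltas="0 0 0 3; 0 0 0 6; 0 0 0 6; 0 0 0 6",
)

```text
t: 15.7
eef_pos: [0.5152, 0.1723, 0.1223]
tool_rot: [0.0, 0.956, 0.294, 0.001]
contact_force: [3.7, -1.9, 0.9]
gripper_width: 0.247
grasp_force: 14.2
```

```bash
python3 s.py
```

```text
F [ 3.7 -1.9  0.9] T [-0.21 -1.14  0.35] w 0.24661391719948847 14.249729407019913
t 15.7 pos [0.5152 0.1723 0.1223] yaw -55.8 zax [ 0.002 -0.    -1.   ] q7 -0.77
shift [-0.002  -0.001   0.0003] spin 21.8
theta 2.945401562058071 Tn -0.21192826379691726 j7 -0.4267207905650139
```

Call:
send_rows(
  deltas="0 0 0 3; 0 0 0 6; 0 0 0 6; 0 0 0 6",
)

```text
t: 16.1
eef_pos: [0.5153, 0.1723, 0.1224]
tool_rot: [0.0, 0.97, 0.243, 0.001]
contact_force: [5.0, -1.8, 0.2]
gripper_width: 0.252
grasp_force: 17.2
```

```bash
python3 s.py
python3 - <<'E'
from h import *
p=bot.read_camera("side")
cv2.imwrite("pics/c6.png",crop(p,[.53,.13,.08],36,600))
C,col=cloud(p,np.ones(p["depth"].shape,bool))
print([(q,np.round(d["xyz"],3).tolist(),round(d["confidence"],2)) for q in ["plaster_model","jaw"] for d in bot.landmark_of(p,q)[:2]])
E
```

```text
F [ 5.  -1.8  0.2] T [-0.09 -1.26  0.56] w 0.2522010412975398 17.206320301629603
t 16.1 pos [0.5153 0.1723 0.1224] yaw -61.8 zax [ 0.002 -0.    -1.   ] q7 -0.85
shift [-0.0022 -0.0008  0.0004] spin 15.8
theta 3.0681819818129377 Tn -0.11389265766993621 j7 -0.5018120259046555
[('plaster_model', [0.372, 0.011, -0.002], 0.74), ('plaster_model', [0.581, -0.543, 0.001], 0.74), ('jaw', [0.545, 0.102, 0.025], 0.57)]
```

View pics/c6.png

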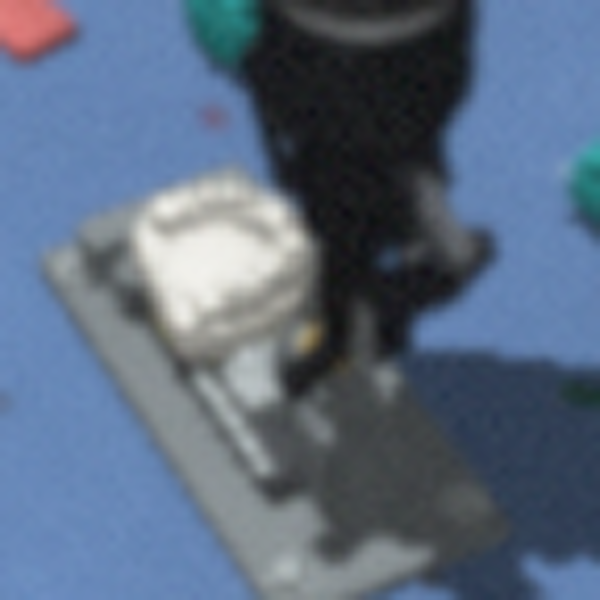

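The fingers now point along the clamp, the bar is hidden behind them, and the model is upright. Tz has started to rise, from 0.36 to 0.56. Continuing in small steps.

Call:
send_rows(
  deltas="0 0 0 2; 0 0 0 4; 0 0 0 4; 0 0 0 4",
)

```text
t: 16.65
eef_pos: [0.5154, 0.1723, 0.1224]
tool_rot: [0.0, 0.978, 0.209, 0.001]
contact_force: [5.2, -2.8, 0.6]
gripper_width: 0.252
grasp_force: 20.0
```

```bash
python3 s.py
```

```text
F [ 5.2 -2.8  0.6] T [-0.12 -1.23  0.52] w 0.2522446030508998 20.039402623660862
t 16.65 pos [0.5154 0.1723 0.1224] yaw -65.8 zax [ 0.002 -0.    -1.   ] q7 -0.91
shift [-0.0023 -0.0007  0.0004] spin 11.8
theta 3.1501837192216957 Tn -0.12528065536501437 j7 -0.5480399541556835
```

Call:
send_rows(
  deltas="0 0 0 2; 0 0 0 4; 0 0 0 4; 0 0 0 4",
)

```text
t: 17.05
eef_pos: [0.5155, 0.1723, 0.1223]
tool_rot: [0.001, 0.985, 0.175, 0.001]
contact_force: [6.1, -1.5, -1.8]
gripper_width: 0.249
grasp_force: 22.4
```

```bash
python3 s.py
```

```text
F [ 6.1 -1.5 -1.8] T [-0.14 -1.53  0.6 ] w 0.24904830912452372 22.422021981328726
t 17.05 pos [0.5155 0.1723 0.1223] yaw -69.8 zax [ 0.003 -0.001 -1.   ] q7 -0.96
shift [-0.0025 -0.0006  0.0003] spin 7.8
theta 3.232296275644225 Tn -0.2025626599765993 j7 -0.6228644773364067
```

Resistance has risen steadily since contact, to about 0.53–0.56 N m at the screw against 0.3 free-running. By the 3 mm/rad lead that is at most about 80 N, which is a firm clamp inside the window. I'm unloading the fork, opening and leaving.

Call:
send_rows(
  deltas="0 0 0 -4; 0 0 0 -7; 0 0 0 -7",
)

```text
t: 17.35
eef_pos: [0.5144, 0.1714, 0.1221]
tool_rot: [0.0, 0.972, 0.234, -0.0]
contact_force: [5.0, -3.6, 0.3]
gripper_width: 0.248
grasp_force: 4.9
```

Call:
send_rows(
  deltas="0 0 0 0; 0 0 0 0; 0 0 0 0",
  claw=0.55,
)

```text
t: 17.65
eef_pos: [0.5134, 0.173, 0.1216]
tool_rot: [-0.0, 0.972, 0.234, -0.001]
contact_force: [-0.4, 0.3, 0.6]
gripper_width: 0.549
grasp_force: 0.0
```

Call:
send_rows(
  deltas="0 0 -0.02 0; 0 0 -0.05 0; 0 0 -0.1 0; 0 0 -0.13 0; 0 0 -0.15 0",
)

```text
t: 18.15
eef_pos: [0.5147, 0.1728, 0.2743]
tool_rot: [-0.001, 0.972, 0.234, 0.001]
contact_force: [0.4, 0.1, -0.6]
gripper_width: 0.548
grasp_force: 0.0
```

Run:
```python
from h import *
o=bot.get_obs();print(o["contact_force"],o["eef_pos"])
p=bot.read_camera("side")
cv2.imwrite("pics/c7.png",crop(p,[.53,.13,.08],36,600))
C,col=cloud(p,np.ones(p["depth"].shape,bool))
s=(np.hypot(C[:,0]-.515,C[:,1]-.17)<.055)&(C[:,2]>.1)&(C[:,2]<.17)&(col.max(1)<70);P=C[s];m=P.mean(0);V=np.linalg.svd(P-m)[2];print("bar",m,V[0])
X=np.array([.416,-.909,0]);Y=np.array([.909,.416,0]);e=.848*X+[0,0,.53];v=V[0];print("theta mod pi",np.arctan2(v@e,v@Y)%np.pi)
print([(q,np.round(d["xyz"],3).tolist(),round(d["confidence"],2)) for q in ["plaster_model","jaw","seat"] for d in bot.landmark_of(p,q)[:2]])
```

```text
[ 0.3557206   0.06227531 -0.56407107] [0.51470941 0.17281447 0.27425381]
bar [0.51747426 0.17987911 0.12629036] [ 0.79078312  0.59838666 -0.12882335]
theta mod pi 2.8882374768657666
[('plaster_model', [0.56, 0.067, 0.022], 0.91), ('plaster_model', [0.543, -0.118, -0.0], 0.84), ('jaw', [0.545, 0.098, 0.025], 0.62), ('seat', [0.558, 0.076, 0.025], 0.68)]
```

View pics/c7.png

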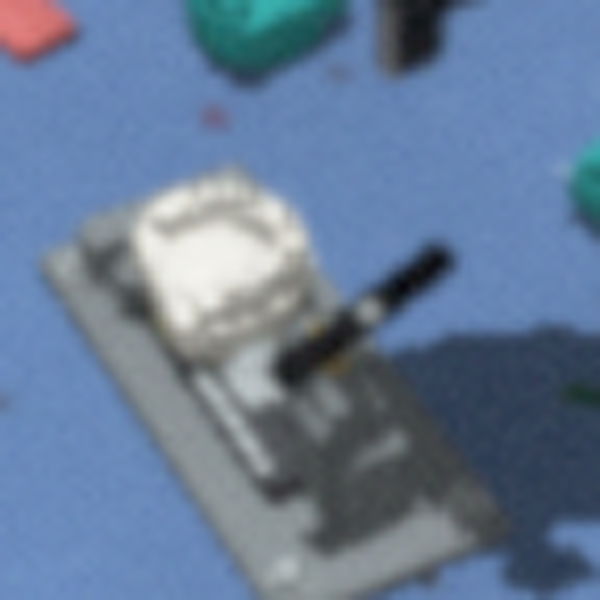

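The handle is free, with the bar at θ≈2.89, and the model sits home and upright. That is only about 0.2 rad past contact, so the clamping force is uncertain. To settle it I'll re-engage the fork and compare the loosening torque with the tightening torque.

Call:
send_rows(
  deltas="0 0 0.05 -8; 0 0 0.09 -10; 0 0 0.12 -10; 0 0 0.14 -10; 0 0 0.152 -10",
)

```text
t: 18.85
eef_pos: [0.5123, 0.1719, 0.1171]
tool_rot: [0.0, 0.948, 0.318, -0.003]
contact_force: [0.1, 0.2, -0.5]
gripper_width: 0.553
grasp_force: 0.0
```

Call:
send_rows(
  deltas="0 0 0 0; 0 0 0 0; 0 0 0 0; 0 0 0 0",
  claw=0.23,
)

```text
t: 19.25
eef_pos: [0.5156, 0.1707, 0.1212]
tool_rot: [0.001, 0.948, 0.317, 0.001]
contact_force: [2.9, -5.5, -3.4]
gripper_width: 0.231
grasp_force: 6.4
```

```bash
python3 s.py
```

```text
F [ 2.9 -5.5 -3.4] T [-1.2  -0.58  0.  ] w 0.23125115965526333 6.414889600127935
t 19.25 pos [0.5156 0.1707 0.1212] yaw -53.0 zax [ 0.003 -0.002 -1.   ] q7 -0.73
shift [-0.0013 -0.0026 -0.0008] spin 24.6
theta 2.8880269757835775 Tn -0.015034325155940944 j7 -0.009735181520227343
```

Call:
send_rows(
  deltas="0 0 0 -3; 0 0 0 -6; 0 0 0 -6; 0 0 0 -6",
)

```text
t: 19.65
eef_pos: [0.5155, 0.1716, 0.1212]
tool_rot: [0.001, 0.931, 0.366, 0.001]
contact_force: [1.9, -5.1, 1.8]
gripper_width: 0.234
grasp_force: 11.4
```

```bash
python3 s.py
```

```text
F [ 1.9 -5.1  1.8] T [-1.25 -0.46 -0.16] w 0.23389402161050135 11.362873619946185
t 19.65 pos [0.5155 0.1716 0.1212] yaw -47.1 zax [ 0.002 -0.    -1.   ] q7 -0.65
shift [-0.0016 -0.002  -0.0008] spin 30.5
theta 2.769026921900796 Tn -0.08061626322144384 j7 0.18624810967594385
```

Call:
send_rows(
  deltas="0 0 0 -3; 0 0 0 -3; 0 0 0 -3",
)

```text
t: 19.95
eef_pos: [0.5153, 0.1719, 0.121]
tool_rot: [0.0, 0.921, 0.39, 0.001]
contact_force: [0.8, -5.1, 4.7]
gripper_width: 0.234
grasp_force: 13.1
```

```bash
python3 s.py
```

```text
F [ 0.8 -5.1  4.7] T [-1.35 -0.25 -0.28] w 0.23350330477355727 13.098473703721538
t 19.95 pos [0.5153 0.1719 0.121 ] yaw -44.1 zax [ 0.002 -0.    -1.   ] q7 -0.61
shift [-0.0015 -0.0017 -0.001 ] spin 33.5
theta 2.7105988454977696 Tn -0.06164772842812474 j7 0.3191923163831234
```

Call:
send_rows(
  deltas="0 0 0 -3; 0 0 0 -3; 0 0 0 -3",
)

```text
t: 20.25
eef_pos: [0.5154, 0.1724, 0.1209]
tool_rot: [0.0, 0.91, 0.414, 0.001]
contact_force: [1.0, -4.4, 6.0]
gripper_width: 0.232
grasp_force: 15.0
```

```bash
python3 s.py
```

```text
F [ 1.  -4.4  6. ] T [-1.18 -0.4  -0.25] w 0.23216329555633272 15.0202104030177
t 20.25 pos [0.5154 0.1724 0.1209] yaw -41.1 zax [ 0.002  0.    -1.   ] q7 -0.57
shift [-0.0018 -0.0015 -0.0011] spin 36.5
theta 2.651821365278011 Tn -0.14595092533000728 j7 0.27072418481111526
```

Call:
send_rows(
  deltas="0 0 0 -3; 0 0 0 -3; 0 0 0 -3",
)

```text
t: 20.55
eef_pos: [0.5151, 0.1725, 0.1208]
tool_rot: [0.0, 0.899, 0.438, 0.001]
contact_force: [1.3, -4.1, 6.3]
gripper_width: 0.236
grasp_force: 15.7
```

```bash
python3 s.py
```

```text
F [ 1.3 -4.1  6.3] T [-1.15 -0.15 -0.38] w 0.2359020617598266 15.730154231423512
t 20.55 pos [0.5151 0.1725 0.1208] yaw -38.1 zax [ 0.001  0.001 -1.   ] q7 -0.52
shift [-0.0017 -0.0014 -0.0012] spin 39.5
theta 2.594050165001712 Tn -0.14437252381628368 j7 0.3878271672874689
```

Call:
send_rows(
  deltas="0 0 0 -3; 0 0 0 -3; 0 0 0 -3",
)

```text
t: 20.85
eef_pos: [0.5151, 0.1727, 0.1208]
tool_rot: [-0.0, 0.887, 0.461, 0.001]
contact_force: [1.3, -3.5, 6.4]
gripper_width: 0.229
grasp_force: 17.1
```

```bash
python3 s.py
```

```text
F [ 1.3 -3.5  6.4] T [-1.09 -0.16 -0.32] w 0.22885431267762624 17.050559754716232
t 20.85 pos [0.5151 0.1727 0.1208] yaw -35.1 zax [ 0.001  0.001 -1.   ] q7 -0.48
shift [-0.0018 -0.0014 -0.0012] spin 42.5
theta 2.537388216157034 Tn -0.10349741880976523 j7 0.39450223557651043
```

Loosening levelled off near the free friction, so the force last time was modest. By energy conservation, an excess of about 0.3 N m over friction can't exceed 100 N. I'll retighten to about that, with a fresh baseline.

Call:
send_rows(
  deltas="0 0 0 6; 0 0 0 12; 0 0 0 18; 0 0 0 22; 0 0 0 22",
)

```text
t: 21.35
eef_pos: [0.5165, 0.1732, 0.1212]
tool_rot: [0.001, 0.959, 0.284, 0.002]
contact_force: [3.7, -3.5, 7.3]
gripper_width: 0.231
grasp_force: 21.1
```

```bash
python3 s.py
```

```text
F [ 3.7 -3.5  7.3] T [-1.   -0.91  0.42] w 0.23054169162432267 21.084755627671257
t 21.35 pos [0.5165 0.1732 0.1212] yaw -57.0 zax [ 0.004 -0.    -1.   ] q7 -0.79
shift [-0.0036 -0.0009 -0.0008] spin 20.6
theta 2.96935567729419 Tn 0.13641672288039475 j7 -0.878984872251749
```

Call:
send_rows(
  deltas="0 0 0 3; 0 0 0 5; 0 0 0 5; 0 0 0 5",
)

```text
t: 21.75
eef_pos: [0.5168, 0.1731, 0.1213]
tool_rot: [0.001, 0.97, 0.243, 0.002]
contact_force: [4.2, -3.2, 5.2]
gripper_width: 0.235
grasp_force: 22.8
```

```bash
python3 s.py
```

```text
F [ 4.2 -3.2  5.2] T [-0.85 -1.14  0.44] w 0.23525431502753036 22.787141989683732
t 21.75 pos [0.5168 0.1731 0.1213] yaw -61.9 zax [ 0.005  0.    -1.   ] q7 -0.85
shift [-0.0038 -0.0008 -0.0008] spin 15.7
theta 3.0695259348980346 Tn 0.015693682018358916 j7 -0.5111326463520527
```

Call:
send_rows(
  deltas="0 0 0 3; 0 0 0 5; 0 0 0 5; 0 0 0 5",
)

```text
t: 22.15
eef_pos: [0.5165, 0.173, 0.1214]
tool_rot: [0.0, 0.98, 0.2, 0.002]
contact_force: [3.3, -5.4, 8.5]
gripper_width: 0.229
grasp_force: 26.9
```

```bash
python3 s.py
```

```text
F [ 3.3 -5.4  8.5] T [-0.94 -0.77  0.47] w 0.22939508679830525 26.924553173594177
t 22.15 pos [0.5165 0.173  0.1214] yaw -66.9 zax [ 0.004  0.    -1.   ] q7 -0.92
shift [-0.0036 -0.0004 -0.0006] spin 10.7
theta 3.172364310744571 Tn 0.235362597191488 j7 -0.4745389334857464
```

Call:
send_rows(
  deltas="0 0 0 3; 0 0 0 5; 0 0 0 5; 0 0 0 5",
)

```text
t: 22.55
eef_pos: [0.5167, 0.1731, 0.1214]
tool_rot: [0.0, 0.988, 0.157, 0.002]
contact_force: [3.4, -4.0, 8.8]
gripper_width: 0.232
grasp_force: 29.2
```

```bash
python3 s.py|grep -v shift
```

```text
F [ 3.4 -4.   8.8] T [-0.9  -0.92  0.62] w 0.2323434337506467 29.239856656640768
t 22.55 pos [0.5167 0.1731 0.1214] yaw -71.9 zax [ 0.005  0.    -1.   ] q7 -0.99
theta 3.274725488811304 Tn 0.28316581230373633 j7 -0.6061655469238758
```

Call:
send_rows(
  deltas="0 0 0 3; 0 0 0 5; 0 0 0 5; 0 0 0 5",
)

```text
t: 22.95
eef_pos: [0.5167, 0.1731, 0.1215]
tool_rot: [0.0, 0.993, 0.114, 0.002]
contact_force: [2.7, -4.1, 9.9]
gripper_width: 0.233
grasp_force: 33.1
```

```bash
python3 s.py|grep -v shift
```

```text
F [ 2.7 -4.1  9.9] T [-0.8  -0.81  0.63] w 0.23291316477466947 33.08318710885942
t 22.95 pos [0.5167 0.1731 0.1215] yaw -76.9 zax [ 0.005  0.    -1.   ] q7 -1.06
theta 3.3765510646263452 Tn 0.3169672797722969 j7 -0.640023797750473
```

Tz and the joint-7 torque now read about 0.64 N m against a free-running 0.35, so the rise is clear and still safely bounded. Unloading and leaving.

Call:
send_rows(
  deltas="0 0 0 -4; 0 0 0 -7; 0 0 0 -7",
)

```text
t: 23.25
eef_pos: [0.5158, 0.1723, 0.1213]
tool_rot: [0.0, 0.985, 0.174, 0.001]
contact_force: [1.0, -5.1, 8.4]
gripper_width: 0.231
grasp_force: 13.0
```

Call:
send_rows(
  deltas="0 0 0 0; 0 0 0 0; 0 0 0 0",
  claw=0.55,
)

```text
t: 23.55
eef_pos: [0.5137, 0.1738, 0.1196]
tool_rot: [-0.001, 0.985, 0.175, -0.001]
contact_force: [0.7, 0.3, -0.2]
gripper_width: 0.551
grasp_force: 0.0
```

Call:
send_rows(
  deltas="0 0 -0.02 0; 0 0 -0.05 0; 0 0 -0.1 0; 0 0 -0.13 0; 0 0 -0.15 0",
)

```text
t: 24.05
eef_pos: [0.5148, 0.1733, 0.2722]
tool_rot: [-0.001, 0.985, 0.175, 0.001]
contact_force: [0.3, 0.0, 0.5]
gripper_width: 0.55
grasp_force: 0.0
```

```bash
cat > b.py <<'E'
from h import *
X=np.array([.416,-.909,0]);Y=np.array([.909,.416,0]);e=.848*X+[0,0,.53]
o=bot.get_obs();print(o["contact_force"],o["eef_pos"])
for k in range(2):
    p=bot.read_camera("side")
    C,col=cloud(p,np.ones(p["depth"].shape,bool))
    s=(np.hypot(C[:,0]-.515,C[:,1]-.17)<.055)&(C[:,2]>.1)&(C[:,2]<.17)&(col.max(1)<70);P=C[s];m=P.mean(0);v=np.linalg.svd(P-m)[2][0]
    print("theta",np.arctan2(v@e,v@Y)%np.pi,v.round(2),m.round(3),len(P))
    print([(q,np.round(d["xyz"],3).tolist(),round(d["confidence"],2)) for q in ["plaster_model","jaw"] for d in bot.landmark_of(p,q)[:2]])
E
python3 b.py
```

```text
[0.27512665 0.02045106 0.50443361] [0.51477968 0.17327788 0.27219419]
theta 3.1037887593017675 [ 0.9   0.44 -0.03] [0.518 0.179 0.126] 73
[('plaster_model', [0.373, 0.006, -0.001], 0.88), ('plaster_model', [0.578, -0.544, 0.002], 0.68), ('jaw', [0.546, 0.102, 0.022], 0.52)]
theta 3.1016967013394177 [ 0.9   0.44 -0.03] [0.518 0.178 0.126] 72
[('plaster_model', [0.374, 0.01, 0.004], 0.75), ('plaster_model', [0.56, 0.071, 0.025], 0.69), ('jaw', [0.546, 0.1, 0.025], 0.63)]
```

θ is now about 3.10, which is 0.4 rad past contact. One short loosening probe, with the fork centred on the lowered bar, should show whether the jaw's spring load is large or small.

```bash
python3 -c "
from h import *
go([.5145,.1710,.119],-64)"
```

```text
t 24.35 pos [0.5135 0.1729 0.2688] yaw -69.9 zax [-0.002 -0.    -1.   ] q7 -1.12
shift [0.0006 0.0022 0.1498] spin -5.9
```

Call:
send_rows(
  deltas="0.0005 0.002 0.05 -6; 0.0005 0.002 0.09 -6; 0.0005 0.002 0.12 -6; 0.0005 0.002 0.14 -6; 0.0005 0.002 0.149 -6",
)

```text
t: 24.85
eef_pos: [0.5137, 0.1702, 0.1182]
tool_rot: [0.001, 0.974, 0.225, -0.002]
contact_force: [-1.0, 0.3, 0.0]
gripper_width: 0.551
grasp_force: 0.0
```

Call:
send_rows(
  deltas="0 0 0 0; 0 0 0 0; 0 0 0 0; 0 0 0 0",
  claw=0.24,
)

```text
t: 25.25
eef_pos: [0.5162, 0.1706, 0.122]
tool_rot: [0.0, 0.974, 0.226, 0.001]
contact_force: [0.8, -2.8, -0.5]
gripper_width: 0.239
grasp_force: 1.1
```

```bash
python3 s.py|grep -v shift
```

```text
F [ 0.8 -2.8 -0.5] T [-0.48 -0.13 -0.06] w 0.23887961884747883 1.0867243161192164
t 25.25 pos [0.5162 0.1706 0.122 ] yaw -63.9 zax [ 0.002  0.    -1.   ] q7 -0.88
theta 3.1113948595743506 Tn -0.008977452130971706 j7 -0.00313836702844128
```

Call:
send_rows(
  deltas="0 0 0 -4; 0 0 0 -8; 0 0 0 -8; 0 0 0 -8",
)

```text
t: 25.65
eef_pos: [0.5161, 0.1711, 0.1218]
tool_rot: [-0.0, 0.956, 0.292, 0.001]
contact_force: [-0.0, -0.6, 3.4]
gripper_width: 0.24
grasp_force: 6.5
```

```bash
python3 s.py|grep -v shift
```

```text
F [-0.  -0.6  3.4] T [-0.23 -0.1  -0.16] w 0.24006174656638676 6.512284625787288
t 25.65 pos [0.5161 0.1711 0.1218] yaw -56.0 zax [ 0.001  0.001 -1.   ] q7 -0.77
theta 2.9494171145348007 Tn -0.13650406845827587 j7 0.216842838563025
```

Call:
send_rows(
  deltas="0 0 0 -3; 0 0 0 -3; 0 0 0 -3",
)

```text
t: 25.95
eef_pos: [0.516, 0.1713, 0.1216]
tool_rot: [-0.0, 0.948, 0.317, 0.001]
contact_force: [0.2, 0.6, 4.3]
gripper_width: 0.239
grasp_force: 9.2
```

```bash
python3 s.py|grep -v shift
```

```text
F [0.2 0.6 4.3] T [-0.07  0.03 -0.18] w 0.2387679741432474 9.204944843659177
t 25.95 pos [0.516  0.1713 0.1216] yaw -53.0 zax [ 0.001  0.001 -1.   ] q7 -0.73
theta 2.888589908893233 Tn -0.12324189121556056 j7 0.23355612996965647
```

Call:
send_rows(
  deltas="0 0 0 -3; 0 0 0 -3; 0 0 0 -3",
)

```text
t: 26.25
eef_pos: [0.5158, 0.1713, 0.1215]
tool_rot: [-0.0, 0.94, 0.342, 0.0]
contact_force: [-0.7, -0.2, 5.5]
gripper_width: 0.242
grasp_force: 11.0
```

```bash
python3 s.py|grep -v shift
```

```text
F [-0.7 -0.2  5.5] T [ 0.06  0.22 -0.29] w 0.24221891471912202 11.025986757595092
t 26.25 pos [0.5158 0.1713 0.1215] yaw -50.0 zax [ 0.     0.001 -1.   ] q7 -0.69
theta 2.8280431683259537 Tn -0.1524936717086312 j7 0.32268726266920567
```

Call:
send_rows(
  deltas="0 0 0 -3; 0 0 0 -3; 0 0 0 -3",
)

```text
t: 26.55
eef_pos: [0.5156, 0.1713, 0.1214]
tool_rot: [-0.0, 0.931, 0.366, 0.0]
contact_force: [-1.1, 0.4, 6.6]
gripper_width: 0.24
grasp_force: 12.9
```

```bash
python3 s.py|grep -v shift
```

```text
F [-1.1  0.4  6.6] T [-0.    0.37 -0.34] w 0.24043539291594032 12.881131978647318
t 26.55 pos [0.5156 0.1713 0.1214] yaw -47.0 zax [-0.     0.001 -1.   ] q7 -0.65
theta 2.7684434877966515 Tn -0.11323671363395417 j7 0.365895414724946
```

Call:
send_rows(
  deltas="0 0 0 -3; 0 0 0 -3; 0 0 0 -3",
)

```text
t: 26.85
eef_pos: [0.5155, 0.1712, 0.1213]
tool_rot: [-0.0, 0.921, 0.39, -0.0]
contact_force: [-0.9, 0.8, 5.8]
gripper_width: 0.239
grasp_force: 14.6
```

```bash
python3 s.py|grep -v shift
```

```text
F [-0.9  0.8  5.8] T [-0.04  0.35 -0.39] w 0.23920255059496048 14.554486881243065
t 26.85 pos [0.5155 0.1712 0.1213] yaw -44.0 zax [-0.001  0.001 -1.   ] q7 -0.61
theta 2.7094528960552084 Tn -0.14854555804294964 j7 0.3789777494966984
```

Call:
send_rows(
  deltas="0 0 0 10; 0 0 0 10; 0 0 0 10",
  claw=0.55,
)

```text
t: 27.15
eef_pos: [0.5152, 0.171, 0.1207]
tool_rot: [0.0, 0.951, 0.311, -0.0]
contact_force: [-1.0, 0.0, 0.0]
gripper_width: 0.548
grasp_force: 0.0
```

Call:
send_rows(
  deltas="0 0 -0.02 0; 0 0 -0.05 0; 0 0 -0.1 0; 0 0 -0.13 0; 0 0 -0.15 0",
)

```text
t: 27.65
eef_pos: [0.5163, 0.1708, 0.2734]
tool_rot: [-0.0, 0.95, 0.311, 0.001]
contact_force: [0.1, -0.1, -0.3]
gripper_width: 0.547
grasp_force: 0.0
```

```bash
python3 b.py|grep theta
```

```text
theta 2.924128321045965 [ 0.81  0.57 -0.12] [0.516 0.178 0.126] 66
theta 2.917526778880722 [ 0.81  0.57 -0.13] [0.517 0.179 0.126] 66
```

Tightening took 0.55 N m and loosening 0.19 N m at the same angle, so the friction is about 0.35. The reversible jaw load is about 0.18 N m, or roughly 60 N over 3 mm/rad, at θ≈3.1. That is mid-window. The probe left the bar at 2.92, so I'm returning it to about 3.1.

Call:
send_rows(
  deltas="0 0 0.05 0; 0 0 0.09 0; 0 0 0.12 0; 0 0 0.14 0; 0 0 0.152 0",
)

```text
t: 28.45
eef_pos: [0.5139, 0.1701, 0.1164]
tool_rot: [0.0, 0.951, 0.31, -0.002]
contact_force: [-0.1, 0.1, 0.1]
gripper_width: 0.547
grasp_force: 0.0
```

Call:
send_rows(
  deltas="0 0 0 0; 0 0 0 0; 0 0 0 0; 0 0 0 0",
  claw=0.24,
)

```text
t: 28.85
eef_pos: [0.5161, 0.1702, 0.1198]
tool_rot: [0.0, 0.951, 0.309, 0.001]
contact_force: [0.4, -4.4, -2.7]
gripper_width: 0.238
grasp_force: 7.1
```

Call:
send_rows(
  deltas="0 0 0 5; 0 0 0 10; 0 0 0 15; 0 0 0 18; 0 0 0 18",
)

```text
t: 29.35
eef_pos: [0.5158, 0.1709, 0.1201]
tool_rot: [-0.0, 0.988, 0.157, 0.0]
contact_force: [-2.1, -2.1, 6.6]
gripper_width: 0.24
grasp_force: 23.0
```

```bash
python3 s.py|grep -v shift
```

```text
F [-2.1 -2.1  6.6] T [-0.78  0.45  0.46] w 0.24022456813102272 22.979919200297445
t 29.35 pos [0.5158 0.1709 0.1201] yaw -71.9 zax [ 0.  0. -1.] q7 -0.99
theta 3.275229852647832 Tn 0.7813855982642787 j7 -0.8231640793383121
```

Call:
send_rows(
  deltas="0 0 0 2; 0 0 0 4; 0 0 0 4; 0 0 0 4",
)

```text
t: 29.75
eef_pos: [0.516, 0.1711, 0.1201]
tool_rot: [-0.0, 0.992, 0.123, 0.0]
contact_force: [-1.3, -2.1, 6.8]
gripper_width: 0.241
grasp_force: 24.9
```

```bash
python3 s.py|grep -v shift
```

```text
F [-1.3 -2.1  6.8] T [-0.53  0.32  0.56] w 0.24061226315571713 24.88155704922974
t 29.75 pos [0.516  0.1711 0.1201] yaw -75.9 zax [ 0.001  0.001 -1.   ] q7 -1.04
theta 3.3560744368164706 Tn 0.7458378310232868 j7 -0.5809933505952358
```

Tz is about 0.57, matching the earlier state. Unloading, opening, lifting clear and checking.

Call:
send_rows(
  deltas="0 0 0 -4; 0 0 0 -9; 0 0 0 -9",
)

```text
t: 30.05
eef_pos: [0.5156, 0.1705, 0.1201]
tool_rot: [-0.0, 0.98, 0.201, 0.0]
contact_force: [-2.6, -3.2, 5.2]
gripper_width: 0.241
grasp_force: 8.6
```

Call:
send_rows(
  deltas="0 0 0 0; 0 0 0 0; 0 0 0 0",
  claw=0.55,
)

```text
t: 30.35
eef_pos: [0.5157, 0.1716, 0.1192]
tool_rot: [-0.0, 0.98, 0.2, 0.0]
contact_force: [0.0, 0.3, -0.4]
gripper_width: 0.551
grasp_force: 0.0
```

Call:
send_rows(
  deltas="0 0 -0.02 0; 0 0 -0.05 0; 0 0 -0.1 0; 0 0 -0.13 0; 0 0 -0.15 0",
)

```text
t: 30.85
eef_pos: [0.5164, 0.1712, 0.2715]
tool_rot: [-0.001, 0.98, 0.2, 0.001]
contact_force: [0.2, -0.1, 0.4]
gripper_width: 0.553
grasp_force: 0.0
```

Call:
send_rows(
  deltas="0 0 0 0; 0 0 0 0; 0 0 0 0; 0 0 0 0",
)

```text
t: 31.25
eef_pos: [0.5149, 0.1709, 0.268]
tool_rot: [0.0, 0.98, 0.2, -0.001]
contact_force: [-0.5, 0.3, 0.4]
gripper_width: 0.546
grasp_force: 0.0
```

```bash
python3 b.py; python3 -c "
from h import *
p=bot.read_camera('side');cv2.imwrite('pics/c8.png',crop(p,[.53,.13,.08],36,500))"
```

```text
[-0.51906732  0.2507566   0.41389784] [0.51492038 0.17085142 0.26802577]
theta 3.070854089833809 [ 0.88  0.48 -0.03] [0.518 0.179 0.126] 70
[('plaster_model', [0.556, 0.072, 0.021], 0.74), ('plaster_model', [0.37, 0.011, 0.002], 0.7), ('jaw', [0.546, 0.098, 0.021], 0.46)]
theta 3.070222858437329 [ 0.88  0.46 -0.05] [0.517 0.178 0.126] 70
[('plaster_model', [0.577, -0.542, 0.003], 0.75), ('plaster_model', [0.54, -0.118, 0.0], 0.66), ('jaw', [0.558, 0.074, -0.003], 0.61), ('jaw', [0.546, 0.101, 0.025], 0.52)]
```

View pics/c8.png

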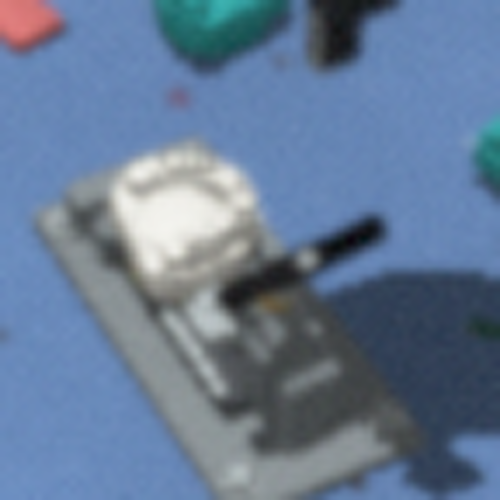

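The model is upright and home in the V, around (190,220). The bar is free at θ≈3.07 and the arm is clear. Handing in.

```bash
python3 -c "
from station import bot
print(bot.hand_in())"
```

```text
the job is handed in; nothing more can be done
None
```

I handed the job in with the model upright in the V jaw, the handle released and the arm clear; the clamping force is my estimate of about 60 N from handle torque (not measured directly), and no pass/fail result came back.

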